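# Set up the length stop on the workshop cutting fixture

### The job

Clear every wooden offcut from the fixture and the bench into the blue bin, then lay the blue setting bar lengthways on the fixture's bed, slide the red stop up so that the bar is held snugly between it and the steel face of the headstock, and only then flip the cam lever fully over to lock the stop. With the bar still in place turn the dial until its red pointer reads zero at the green mark, then put the blue bar back flat in the wooden tray; the lever stays locked and the stop where it was set, the yellow bar stays in the tray, and the glue bottle and the tin must not be knocked over.

Things in the scene. Friction and masses are not known exactly. Their poses are not given: they have to be found in the camera images.
- fixture: length-stop fixture, fixed. Plywood base: x -65 to 100, y -200 to 200, top (the bed) 20 mm above the bench, in its frame; origin on the bench under the bar line, x pointing away from the robot. Grey headstock at the +y end: x -60 to 60, y 90 to 200, top 70 mm above the bench. Aluminium rail along the back: x 55 to 85, y -200 to 90, top 50 mm above the bench
- anvil (a point): centre of the headstock's steel face that looks to the fixture's -y; 90 mm along +y from the fixture's origin, 35 mm above the bench (15 mm above the bed). Same axes as the fixture
- stop (a joint): the red stop's place on its rail (m): the gap between stop face and headstock face is 0.100 + this value; grows away from the headstock (fixture's -y); range 0 to 0.14. Stiff slide: about 4 N to move, stays where it is left. With the 150 mm bar snug it reads 0.050 (within 0.003 is good)
- stop_face (a point): point of the stop's face towards the headstock, on the bar line, 20 mm above the bed; axes as the fixture. The red arm to push or grip is 30 mm thick (from the face to -y), x -40 to 45 mm from this point, 2 to 40 mm above the bed; behind it a dark carriage 55 mm thick sits over the rail (x 42 to 102 mm, up to 50 mm above the bed)
- cam (a joint): angle of the cam lever on the stop's carriage (rad): 0 = open, standing up and leaning 0.25 rad to the fixture's +x; it swings towards the fixture's -x and down; 1.65 = fully locked, lying over the red arm 0.17 rad above level; locked when above 1.5. Stiff pivot (0.15 N m), stays where it is left
- cam_pivot (a point): the cam lever's pivot, axis along the fixture's y; on the stop, 70 mm to +x and 27.5 mm to -y of the stop face point, 62 mm above the bed (82 mm above the bench)
- cam_ball (a point): centre of the yellow ball (diameter 24 mm) on the end of the black cam lever (diameter 12 mm), 75 mm from the pivot
- dial (a joint): angle of the black dial knob on top of the headstock (rad): 0 = red pointer on the green zero mark (within 0.1 is a good zero; the divisions are 0.21 apart); positive = pointer turned counter-clockwise seen from above; range -2.8 to 2.8; friction 0.05 N m
- dial_grip (a point): on the vertical axis of the dial knob, half-way up its grip bar, 100 mm above the bench. Its x axis points along the red pointer and the grip bar, which is 56 mm long, 14 mm wide and 30 mm high, on a disc of radius 30 mm; the white dial face has radius 53 mm
- pointer (a point): tip of the red pointer, 46 mm from the dial's axis
- zero_mark (a point): inner end of the green zero mark on the white dial face, 46 mm from the dial's axis towards the fixture's +x
- tray: dark wooden tray, fixed, 190 (x) x 170 (y) x 16 mm high, walls and floor 5 mm; origin at the centre of its underside on the bench. The two setting bars lie in it along its x, 80 mm apart
- bin: blue open plastic bin for offcuts, fixed, 200 (x) x 160 (y) x 80 mm high, walls and floor 5 mm; origin at the centre of its underside on the bench
- bar_mid (a point): centre of the blue setting bar, aluminium with a blue sleeve, 150 x 30 x 30 mm, 0.36 kg, loose; its x axis runs along its length. It starts in the tray
- spare_mid (a point): centre of the other setting bar, with a yellow sleeve, 110 x 30 x 30 mm, loose, not needed now: it stays in the tray
- off1_mid (a point): centre of a square pine offcut, 66 x 38 x 38 mm (x its length), 0.05 kg, loose; starts lying on the bed; absent in some runs
- off2_mid (a point): centre of a square pine offcut, 66 x 38 x 38 mm (x its length), 0.05 kg, loose; starts lying on the bed; absent in some runs
- off3_mid (a point): centre of a square pine offcut, 66 x 38 x 38 mm (x its length), 0.05 kg, loose; starts lying on the bench before the fixture; absent in some runs
- off4_mid (a point): centre of a square pine offcut, 66 x 38 x 38 mm (x its length), 0.05 kg, loose; starts lying on the bench before the fixture; absent in some runs
- glue: glue bottle to the far right of the fixture, 170 mm tall, diameter 60 mm; origin under its foot
- tin: tin to the far left of the fixture, 110 mm tall, diameter 90 mm; origin under its foot
Things that resemble listed ones, but are neither listed nor needed, are in the scene too. Leave any orange look-alike of the part that bears bar_mid alone.

How it is judged:
By the outcome, as a careful person would: the job done as asked, in the order asked, and still so for the second after the job is handed in, with the robot touching nothing.
Of off1, off2, off3, off4 only 2 to 4 are there at a start; the rules pass over those that are not, and their reading is None.
At some moment in a run one of off1, off2, off3, off4 may be knocked a few centimetres aside while the robot is not near it.
Once in a run the grip may slacken for a moment while it holds something.
It also fails if it takes over 210 s, if anything falls off the work surface, if the arm or the gripper's body presses on something with over 40 N, if the wrist force passes 120 N, or if a joint passes its speed limit or range.

### The arm

A 6-joint arm with a two-finger parallel gripper is mounted at the origin on the work surface. World frame = base frame: x ahead of the robot, y to its left, z up, the work surface at z = 0. Lengths are in m, angles in rad, forces in N, time in s.
With the tool pointing down it reaches from about 0.375 to 0.975 m from the base axis. Payload 3.8 kg.
Tool frame: the origin (TCP) lies between the finger pads; the fingertips stand 25 mm ahead of it and the grasp point (between the pads) lies 6 mm ahead of it; z points along the fingers, y is the line along which they close (so a half turn about z gives the same grasp; the last joint's range is limited). The gripper opens to 85 mm and grips with 20 to 120 N. Pads are 22 mm wide; open, the fingers measure 114 mm over their backs; the gripper's body (76 mm by 85 mm) begins 54 mm behind the grasp point. The pads swing forward as they close: fully open they stand 13 mm farther back than shut.
Start: joints at [-1.206, 0.264, 1.604, -0, 1.274, -0.037], TCP at [0.264, -0.621, 0.256] pointing down, gripper open.
Joint ranges: [-2.63, 2.63], [-0.94, 2.18], [0.31, 2.57], [-1.31, 4.45], [0, 2.66], [-2.55, 2.55]. Speed limits (rad/s): [2.57, 2.57, 3.14, 3.14, 3.14, 3.14].

### API

Orientations are given as [roll, pitch, yaw] about the fixed x, y, z axes, in that order (R = Rz(yaw) Ry(pitch) Rx(roll)).
In Python, from station import arm gives the robot as it stands. The module is installed in compiled form; this text tells all that it offers.
- The arm moves only by the shell command python3 -m jog 'ROWS'. ROWS is JSON, a list of rows, each a list of 3 entries, a list of its own where there are three numbers: the shift along the tool's x, y, z in m, then the turn, a rotation vector about the tool's x, y, z in rad, then the opening, from -1 (shut) to 1 (fully open). A call has 1 to 12 rows; each row is the pose to reach, as a shift and turn from the pose commanded when the call began, along the tool's axes at that moment; what a row does not reach only later rows make up. A row lasts 1/8 s, in which the tool goes at most 62.5 mm and 10.7 degrees, less where a joint would pass 70% of its speed; a pose out of reach is approached as far as the arm can. A call with a gripper value outside its range is refused whole. The fingers move at their own pace and stop on an object; the grip force is fixed at half the most. Time passes only in rows, so rows that repeat a pose let the fingers close. It gives the time, the measured TCP pose, the force, the opening and the grip force at its end, in the units of the state.
- arm.get_state(): the state, without advancing time (a new reading comes with each control period).
- arm.get_image(name): name is "scene" or "side" or "wrist"; returns a dict with "img" (420x560x3 uint8, blue, green, red), "range_z" (420x560 float32, m along the optical axis (not along the pixel's ray), 0 where there is no reading), "fx", "fy", "cx", "cy" (pixels), "rvec" (rotation vector, rad) and "tvec" (3), from world to camera coordinates, as OpenCV has them. Camera axes: x right, y down, z forward; pixel columns grow to the right and rows downward; lengths in m; the calibration is good to about 2 mm. A picture is of the moment at which its call begins.
- arm.close_job(): hands the job in; it is judged then, once.
The state is a dict: "time": time; "qpos": joint angles; "dq": joint speeds; "tau": joint torques, N m; "position": TCP position; "tool_rot": TCP orientation; "force": force on the tool from outside, world axes, zero at the start; "torque": the same for the moment, N m; "grip_width": finger opening in m; "grip_force": force on a finger pad.
Only numpy, scipy, OpenCV 4.12 (cv2) and the standard library are available. Lean on these libraries where they do the work, as an engineer would, in place of code of your own. Each camera call takes 0.05 s, during which the arm holds its last target. There are 200 camera calls.

## Working session

There is one attempt and no reset: what is moved stays moved. The work goes in short steps, Python scripts to look and compute and a shell command to move; the robot and the scene stay as the last step left them, time stands still between calls to the robot, and variables do not carry over. Pictures are saved under pics/ and viewed, at most 14 in all, crops included, and the job is handed in when it is done.

```bash
mkdir -p pics
cat > h.py <<'E'
import numpy as np, cv2
from scipy.spatial.transform import Rotation as R
from station import arm
def cam(n):
    d=arm.get_image(n); d['R']=cv2.Rodrigues(np.array(d['rvec'],float))[0]; d['t']=np.array(d['tvec'],float).ravel(); return d
def pix(d,P):
    c=d['R']@np.array(P,float)+d['t']; return c[0]/c[2]*d['fx']+d['cx'], c[1]/c[2]*d['fy']+d['cy']
def ray(d,u,v,z):
    r=d['R'].T@np.array([(u-d['cx'])/d['fx'],(v-d['cy'])/d['fy'],1]); o=-d['R'].T@d['t']
    return o+r*(z-o[2])/r[2]
def cloud(d):
    v,u=np.mgrid[:420,:560]; Z=d['range_z']
    P=np.stack([(u-d['cx'])/d['fx']*Z,(v-d['cy'])/d['fy']*Z,Z],-1)
    W=(P-d['t'])@d['R']; W[Z<=0]=np.nan; return W
E
python3 - <<'E'
from h import *
for n in('scene','side'):
    d=cam(n); cv2.imwrite(f'pics/{n}0.png',d['img']); print(n,-d['R'].T@d['t'],d['fx'])
print(arm.get_state())
E
```

```text
scene [1.41491336 0.89071616 1.00597487] 545.9059002739641
side [-0.02562188  0.7288621   1.0961238 ] 411.0636745192304
{'time': 0.1, 'qpos': array([-1.20588376e+00,  2.64691031e-01,  1.60524032e+00,  2.97456390e-05,
        1.27371225e+00, -3.68911904e-02]), 'dq': array([ 1.81726199e-03, -2.30203152e-03, -2.38903524e-03,  8.50850214e-06,
       -2.17904549e-04,  1.49282429e-03]), 'tau': array([ 4.17750070e-04, -5.16707325e+01, -3.68589592e+01, -8.91450054e-05,
        6.25439541e-03, -1.10344280e-05]), 'position': array([ 0.26377158, -0.62066252,  0.25507602]), 'tool_rot': array([-3.13954415e+00, -1.04049921e-04,  4.01794911e-01]), 'force': array([-0.14763406,  0.12034427, -0.52998162]), 'torque': array([ 0.00416557, -0.00903378, -0.00708151]), 'grip_force': 0.0, 'grip_width': 0.08566844514599137}
```

View pics/scene0.png

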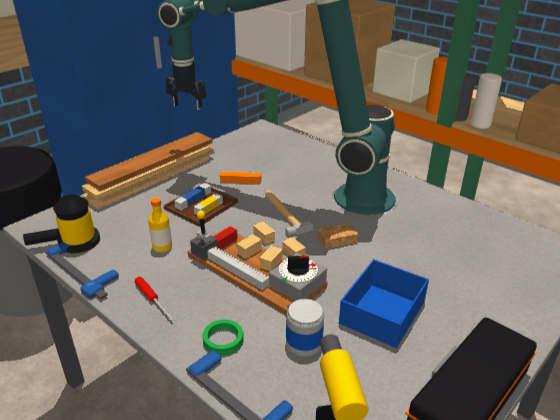

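View pics/side0.png

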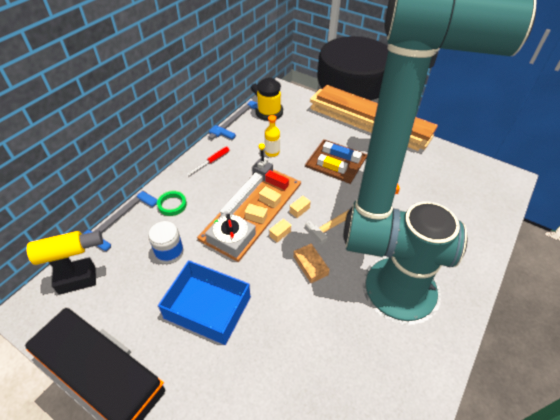

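The scene view shows four pine offcuts at (249,246), (263,234), (271,259) and (294,247). The tray is at (201,203) with the blue bar at (193,194) and the yellow bar at (209,202). The orange look-alike is at (240,178), the brown block at (337,235), the red stop at (227,237), the dial at (298,268) and the bin at (384,302).

```bash
cat >> h.py <<'E'
def blobs(d,lo,hi,zr=(0.0,0.3),amin=25,W=None):
    W=cloud(d) if W is None else W
    hsv=cv2.cvtColor(d['img'],cv2.COLOR_BGR2HSV); m=cv2.inRange(hsv,np.array(lo),np.array(hi))
    m[~((W[...,2]>zr[0])&(W[...,2]<zr[1]))]=0
    n,l,s,c=cv2.connectedComponentsWithStats(m); out=[]
    for i in range(1,n):
        if s[i,4]>=amin:
            P=W[l==i]; rc=cv2.minAreaRect((P[:,:2]*1000).astype(np.float32))
            out.append((c[i].round(),s[i,4],np.array(rc[0]).round(1),np.array(rc[1]).round(1),round(rc[2],1),np.percentile(P[:,2],[5,50,95]).round(3)))
    return out
E
python3 - <<'E'
from h import *
d=cam('scene'); hsv=cv2.cvtColor(d['img'],cv2.COLOR_BGR2HSV); W=cloud(d)
for n,(u,v) in dict(o1=(249,243),o2=(263,230),o3=(271,255),o4=(294,245),blue=(193,194),yel=(209,202),orange=(240,178),base=(250,285),base2=(312,295),red=(227,236),rail=(240,263),head=(310,278),tray=(175,205),bin=(384,300),brown=(337,232),ball=(201,214),bot=(160,210),dialface=(285,268),bench=(120,320)).items(): print(n,hsv[v,u],W[v,u].round(3))
for n,lo,hi,zr in [('pine',(15,60,150),(28,160,255),(.01,.1)),('blue',(105,100,60),(125,255,255),(.0,.1)),('yel',(22,180,120),(32,255,255),(0,.2)),('red',(0,190,100),(5,255,255),(.01,.12)),('orange',(8,200,120),(15,255,255),(0,.1))]:
    for b in blobs(d,lo,hi,zr,W=W): print(n,*b)
img=cv2.resize(d['img'][170:330,150:350],None,fx=4,fy=4,interpolation=cv2.INTER_CUBIC)[:600]
cv2.imwrite('pics/c1.png',img)
E
```

```text
o1 [ 19 132 242] [ 0.523 -0.046  0.058]
o2 [ 20 130 243] [ 0.428 -0.08   0.04 ]
o3 [ 19 132 242] [0.518 0.038 0.056]
o4 [ 20 131 245] [0.417 0.037 0.036]
blue [106 182 161] [ 0.432 -0.411  0.035]
yel [ 25 255 248] [ 0.43  -0.33   0.037]
orange [ 14 255 168] [ 0.228 -0.392  0.021]
base [ 13 179 140] [0.622 0.057 0.02 ]
base2 [ 13 174  95] [0.531 0.203 0.013]
red [  1 221 112] [ 0.542 -0.119  0.058]
rail [ 21  20 218] [ 0.595 -0.009  0.046]
head [ 20  22 244] [0.534 0.196 0.071]
tray [ 21  20 129] [ 0.502 -0.423  0.018]
bin [108 217 195] [0.407 0.353 0.005]
brown [ 15 143 121] [0.279 0.092 0.039]
ball [ 24 255 231] [ 0.619 -0.135  0.166]
bot [ 23 255 143] [ 0.662 -0.271  0.14 ]
dialface [ 21  16 250] [0.552 0.123 0.075]
bench [ 14  20 167] [ 0.932 -0.109 -0.001]
pine [196. 151.] 61 [ 242.7 -612.6] [124.   30.9] 1.4 [0.057 0.061 0.065]
pine [123. 180.] 305 [ 522.1 -616.7] [103.7 349.5] 75.0 [0.057 0.06  0.065]
pine [293. 220.] 63 [299.6 -68.2] [62.8 22.2] 62.5 [0.015 0.022 0.026]
pine [264. 228.] 153 [415.4 -91. ] [76.2 41. ] 78.6 [0.033 0.037 0.041]
pine [343. 234.] 132 [270.8 109.3] [
[... 1271 characters left out ...]
1.8 [0.152 0.162 0.169]
yel [162. 248.] 84 [ 676.8 -268.2] [22.7 53.7] 55.3 [0.004 0.012 0.022]
yel [343. 388.] 1862 [764.  457.6] [314.1  78. ] 43.2 [0.165 0.192 0.2  ]
red [226. 237.] 297 [ 533.7 -154.2] [77.7 96.8] 89.7 [0.028 0.055 0.062]
red [145. 288.] 228 [ 824.8 -145.1] [106.1  23.9] 79.4 [0.014 0.021 0.027]
orange [285.  84.] 1305 [-517.4 -872.8] [ 55.9 719.7] 0.1 [0.04  0.069 0.097]
orange [479. 148.] 2558 [-512.9  130. ] [701.1  40.7] 89.7 [0.041 0.069 0.097]
orange [240. 177.] 379 [ 216.9 -401.6] [ 50.4 148.4] 39.1 [0.004 0.023 0.032]
orange [509. 390.] 77 [517.9 737.9] [  2.8 210. ] 89.8 [0.064 0.067 0.07 ]
orange [411. 416.] 28 [721.6 618.9] [25.5  5.8] 88.0 [0.062 0.066 0.07 ]
```

View pics/c1.png

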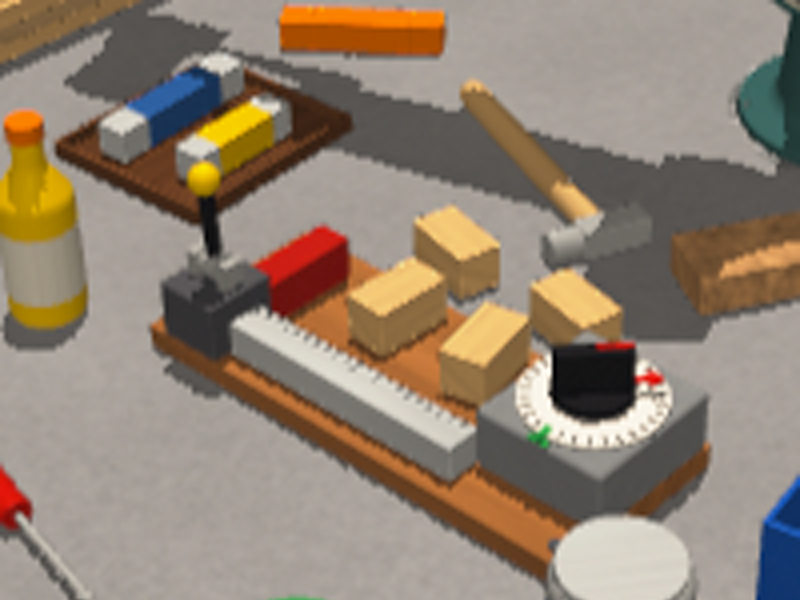

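The crop confirms the blue bar with white ends lying in the tray beside the yellow one, with the orange bar apart on the bench. All four offcuts are visible, the lever stands up, and the dial pointer is far from the green mark.

```bash
cat > m1.py <<'E'
from h import *
d=cam('scene'); hsv=cv2.cvtColor(d['img'],cv2.COLOR_BGR2HSV)
def c(x,y,z): return ray(d,150+(x-1.5)/4,170+(y-1.5)/4,z)
# fixture corners: (local xy),(crop px),z
L=[((100,-200),(153,328),.02),((-65,200),(708,449),.02),((60,90),(480,418),.07),((60,200),(600,478),.07),((-60,200),(708,398),.07)]
A=np.array([l[0] for l in L])/1000.; B=np.array([c(*l[1],l[2])[:2] for l in L])
def fit(A,B):
    a=A-A.mean(0);b=B-B.mean(0); th=np.arctan2((a[:,0]*b[:,1]-a[:,1]*b[:,0]).sum(),(a*b).sum())
    r=np.array([[np.cos(th),-np.sin(th)],[np.sin(th),np.cos(th)]]); o=B.mean(0)-r@A.mean(0); return th,o,(A@r.T+o-B)*1000
th,o,e=fit(A,B); print('fixture',th,o,e.round(1).tolist())
r=np.array([[np.cos(th),-np.sin(th)],[np.sin(th),np.cos(th)]])
T=[((95,-85),(57,147)),((-95,85),(352,120)),((95,85),(205,218)),((-95,-85),(238,62))]
t2,o2,e2=fit(np.array([x[0] for x in T])/1000.,np.array([c(*x[1],.016)[:2] for x in T])); print('tray',t2,o2,e2.round(1).tolist())
m=cv2.inRange(hsv,np.array((15,60,228)),np.array((28,160,255)))
n,l,s,cc=cv2.connectedComponentsWithStats(m)
for i in range(1,n):
    if s[i,4]>40 and 230<cc[i][0]<320 and 215<cc[i][1]<275:
        for z in(.058,.038):
            v,u=np.where(l==i); P=np.array([ray(d,a,b,z)[:2] for a,b in zip(u,v)])*1000
            q=cv2.minAreaRect(P.astype(np.float32)); print(cc[i].round(),s[i,4],z,P.mean(0).round(),np.round(q[1]),np.round(q[2]), 'local',(r.T@(P.mean(0)/1000-o)*1000).round())
print('stopface top edge',[(r.T@(c(x,y,.06)[:2]-o)*1000).round() for x,y in((350,243),(328,228),(255,262))])
print('dial zero',c(540,437,.075),'ptr',c(662,378,.08))
for nm,px in dict(bin=[(341,300),(427,292),(381,262),(389,331)]).items(): print(nm,[ray(d,*p,.08)[:2].round(3).tolist() for p in px])
print('blue ends',[c(x,y,.035)[:2].round(3).tolist() for x,y in((100,122),(138,138),(207,55),(245,70))])
print('yel ends',[c(x,y,.035)[:2].round(3).tolist() for x,y in((178,155),(215,168),(258,97),(290,107))])
E
python3 m1.py
```

```text
fixture 0.030897928018958725 [0.53683424 0.00802076] [[2.0, -2.8], [-2.1, 2.8], [-0.9, -6.3], [4.5, 5.0], [-3.5, 1.3]]
tray 0.05029972728890519 [ 0.42807413 -0.36440799] [[-4.2, 1.4], [-2.8, 11.5], [2.7, -1.1], [4.3, -11.9]]
[264. 228.] 136 0.058 [437. -69.] [64. 35.] 78.0 local [-102.  -74.]
[264. 228.] 136 0.038 [416. -89.] [65. 36.] 78.0 local [-124.  -94.]
[248. 241.] 149 0.058 [516. -54.] [62. 35.] 1.0 local [-22. -62.]
[248. 241.] 149 0.038 [497. -74.] [63. 36.] 1.0 local [-42. -81.]
[293. 244.] 149 0.058 [437.  52.] [62. 35.] 79.0 local [-98.  47.]
[293. 244.] 149 0.038 [417.  34.] [64. 36.] 79.0 local [-119.   30.]
[271. 253.] 165 0.058 [514.  33.] [63. 34.] 12.0 local [-22.  26.]
[271. 253.] 165 0.038 [495.  15.] [65. 35.] 12.0 local [-41.   9.]
stopface top edge [array([ -37., -123.]), array([ -41., -150.]), array([  27., -159.])]
dial zero [0.58659727 0.15275041 0.075     ] ptr [0.48865215 0.17580471 0.08      ]
bin [[0.556, 0.315], [0.382, 0.457], [0.359, 0.302], [0.564, 0.462]]
blue ends [[0.5, -0.426], [0.494, -0.382], [0.364, -0.446], [0.359, -0.402]]
yel ends [[0.488, -0.338], [0.48, -0.301], [0.382, -0.359], [0.374, -0.327]]
```

```bash
cat >> h.py <<'E'
def plan(pos,yaw,frm=None,tilt=None):
    s=arm.get_state(); p,rv=(s['position'],s['tool_rot']) if frm is None else frm
    R0=R.from_euler('xyz',rv); R1=R.from_euler('xyz',[np.pi,0,yaw])
    if tilt is not None: R1=R.from_rotvec(tilt)*R1
    return (R0.inv().apply(np.array(pos)-p)).round(4).tolist(),(R0.inv()*R1).as_rotvec().round(4).tolist()
E
python3 -c "
from h import *
print(plan((.48,-.03,.42),0))"
```

```text
([0.43, -0.4595, -0.1639], [-0.0015, 0.0003, 0.4018])
```

```bash
python3 -m jog '[[[0.04,-0.04,-0.02],[0,0,0.1],1],[[0.43,-0.46,-0.164],[0,0,0.4],1],[[0.43,-0.46,-0.164],[0,0,0.4],1],[[0.43,-0.46,-0.164],[0,0,0.4],1],[[0.43,-0.46,-0.164],[0,0,0.4],1],[[0.43,-0.46,-0.164],[0,0,0.4],1],[[0.43,-0.46,-0.164],[0,0,0.4],1],[[0.43,-0.46,-0.164],[0,0,0.4],1],[[0.43,-0.46,-0.164],[0,0,0.4],1],[[0.43,-0.46,-0.164],[0,0,0.4],1],[[0.43,-0.46,-0.164],[0,0,0.4],1],[[0.43,-0.46,-0.164],[0,0,0.4],1]]'; python3 -m jog '[[[0,0,0],[0,0,0],1],[[0,0,0],[0,0,0],1]]'
python3 - <<'E'
from h import *
d=cam('wrist'); cv2.imwrite('pics/w1.png',d['img']); print(-d['R'].T@d['t'],d['R'].T[:,2],d['fx']); print(arm.get_state()['position'],arm.get_state()['tool_rot'])
E
```

```text
time: 1.7
position: [0.4803, -0.0279, 0.4208]
tool_rot: [-3.141, -0.001, 0.006]
force: [-0.2, -0.3, -0.8]
grip_width: 0.0852
grip_force: 0.0
time: 1.95
position: [0.4793, -0.0308, 0.4197]
tool_rot: [3.141, 0.001, 0.0]
force: [-0.2, -0.4, 0.2]
grip_width: 0.0853
grip_force: 0.0
[ 0.55864448 -0.0309656   0.53673969] [-3.11826920e-01 -1.58049478e-05 -9.50138922e-01] 375.9475952157901
[ 0.47940324 -0.03078693  0.41981235] [ 3.14140826e+00  8.38979170e-04 -6.18657190e-05]
```

View pics/w1.png

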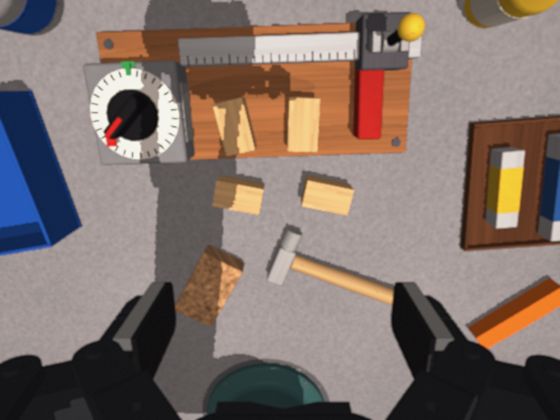

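Wrist view: offcuts at (234,124), (303,124), (238,195) and (328,195). The red stop arm is at (370,103), the dial at (135,115) with its pointer at (113,133) and the green mark at (127,67). The tray is on the right with the yellow bar at (505,188) and the blue bar at (550,195).

```bash
cat >> h.py <<'E'
def toprect(d,mask,z,box=None,amin=60):
    """per blob: centre (mm), size, angle of long side (rad) of mask pixels cast on height z"""
    if box: k=np.zeros_like(mask); k[box[1]:box[3],box[0]:box[2]]=1; mask=mask*k
    n,l,s,c=cv2.connectedComponentsWithStats(mask); out=[]
    for i in range(1,n):
        if s[i,4]<amin: continue
        v,u=np.where(l==i); P=np.array([ray(d,a,b,z)[:2] for a,b in zip(u,v)])*1000
        (cx,cy),(w,h),a=cv2.minAreaRect(P.astype(np.float32)); a=np.radians(a)+(0 if w>=h else np.pi/2)
        a=(a+np.pi/2)%np.pi-np.pi/2
        out.append((c[i].round().astype(int).tolist(),int(s[i,4]),[round(cx,1),round(cy,1)],[round(max(w,h)),round(min(w,h))],round(float(a),3)))
    return out
def hsv(d): return cv2.cvtColor(d['img'],cv2.COLOR_BGR2HSV)
def M(d,lo,hi): return cv2.inRange(hsv(d),np.array(lo),np.array(hi))
E
cat > m2.py <<'E'
from h import *
d=cam('wrist'); H=hsv(d)
for p in((234,124),(230,110),(303,124),(238,190),(238,205),(328,190),(345,205),(380,110),(365,100),(113,133),(127,67),(505,188),(550,195)): print(p,H[p[1],p[0]],end=' ')
print()
m=M(d,(15,90,60),(28,170,255))
for b in toprect(d,m,.058,(195,92,345,160)): print('bed',b)
for b in toprect(d,m,.038,(200,165,370,220)): print('bench',b)
r=M(d,(0,170,60),(6,255,255))|M(d,(174,170,60),(180,255,255))
for b in toprect(d,r,.06,(350,60,400,145)): print('red',b)
for b in toprect(d,r,.08,(85,90,170,160),15): print('ptr',b)
for b in toprect(d,M(d,(45,100,60),(80,255,255)),.076,(85,50,170,160),8): print('green',b)
for b in toprect(d,M(d,(22,180,60),(32,255,255)),.035,(480,140,530,240)): print('yel',b)
for b in toprect(d,M(d,(100,120,40),(125,255,255)),.035,(535,140,560,240)): print('blue',b)
for n,p,z in (('base br',(405,151),.02),('base tl',(98,33),.02),('head bl',(100,164),.07),('head tl',(84,65),.07),('head br',(187,162),.07),('tray tl',(473,124),.016),('tray bl',(464,248),.016)): print(n,(ray(d,*p,z)*1000).round(1)[:2])
E
python3 m2.py
```

```text
(234, 124) [ 15 128 152] (230, 110) [ 15 128 152] (303, 124) [ 19 114 245] (238, 190) [ 18 117 244] (238, 205) [ 18 117 242] (328, 190) [ 18 118 243] (345, 205) [ 19 113 245] (380, 110) [  1 210 203] (365, 100) [  1 209 210] (113, 133) [179 151  81] (127, 67) [ 67 169 171] (505, 188) [ 24 196 243] (550, 195) [109 163  58] 
bed ([303, 124], 1682, [515.2, -55.7], [66, 40], 0.0)
bed ([234, 126], 1678, [511.8, 30.1], [65, 40], 0.219)
bench ([238, 195], 1462, [419.1, 30.8], [65, 46], 1.381)
bench ([327, 195], 1464, [418.3, -91.3], [69, 44], 1.365)
red ([368, 104], 1945, [538.9, -134.5], [81, 35], 0.033)
ptr ([113, 131], 214, [510.0, 173.0], [37, 14], -0.392)
green ([128, 66], 100, [580.3, 146.7], [15, 13], -1.571)
yel ([510, 190], 859, [424.4, -343.6], [60, 28], 0.099)
blue ([551, 190], 979, [425.0, -398.9], [93, 25], 0.225)
base br [ 476.3 -198.6]
base tl [624.  200.8]
head bl [467.9 198.8]
head tl [583.9 199.8]
head br [470.4  89.4]
tray tl [ 512.3 -288.3]
tray bl [ 329.6 -303.6]
```

```bash
python3 -m jog '[[[0.036,0.024,0.28],[0,0,0],0.4],[[0.036,0.024,0.28],[0,0,0],0.4],[[0.036,0.024,0.28],[0,0,0],0.4],[[0.036,0.024,0.28],[0,0,0],0.4],[[0.036,0.024,0.28],[0,0,0],0.4],[[0.036,0.024,0.28],[0,0,0],0.4],[[0.036,0.024,0.328],[0,0,0],0.4],[[0.036,0.024,0.368],[0,0,0],0.4],[[0.036,0.024,0.368],[0,0,0],0.4],[[0.036,0.024,0.368],[0,0,0],-1],[[0.036,0.024,0.368],[0,0,0],-1],[[0.036,0.024,0.368],[0,0,0],-1]]'; python3 -m jog '[[[0,0,0],[0,0,0],-1],[[0,0,-0.05],[0,0,0],-1],[[0,0,-0.1],[0,0,0],-1],[[0,0,-0.1],[0,0,0],-1]]'
python3 -c "
from h import *
print(plan((.42,.35,.135),0))"
```

```text
time: 3.55
position: [0.5186, -0.0541, 0.0555]
tool_rot: [3.141, -0.006, 0.002]
force: [0.5, -0.5, 6.3]
grip_width: 0.0372
grip_force: 61.7
time: 4.05
position: [0.5203, -0.0543, 0.1588]
tool_rot: [3.14, -0.012, 0.002]
force: [0.9, 0.4, -0.2]
grip_width: 0.0372
grip_force: 60.8
([-0.0998, -0.4045, 0.0218], [0.0018, -0.0122, 0.0019])
```

```bash
python3 -m jog '[[[-0.04,0,-0.05],[0,0,0],-1],[[-0.1,-0.4,-0.05],[0,0,0],-1],[[-0.1,-0.4,-0.05],[0,0,0],-1],[[-0.1,-0.4,-0.05],[0,0,0],-1],[[-0.1,-0.4,-0.05],[0,0,0],-1],[[-0.1,-0.4,-0.05],[0,0,0],-1],[[-0.1,-0.4,-0.05],[0,0,0],-1],[[-0.1,-0.4,-0.05],[0,0,0],-1],[[-0.1,-0.4,-0.05],[0,0,0],-1],[[-0.1,-0.4,0.02],[0,-0.012,0],-1],[[-0.1,-0.4,0.02],[0,-0.012,0],-1],[[-0.1,-0.4,0.02],[0,-0.012,0],0.4]]'; python3 -m jog '[[[0,0,0],[0,0,0],0.4],[[0,0,0],[0,0,0],0.4],[[0,0,-0.06],[0,0,0],0.4],[[0,0,-0.06],[0,0,0],0.4]]'
python3 - <<'E'
from h import *
d=cam('scene'); m=M(d,(15,60,228),(28,160,255))
for z in(.058,.038):
  for b in toprect(d,m,z,(225,215,325,280),40): print(z,b)
print(plan((.513,.031,.2),.219), arm.get_state()['position'])
E
```

```text
time: 5.55
position: [0.415, 0.3449, 0.132]
tool_rot: [3.14, 0.013, 0.001]
force: [0.7, 0.1, -0.0]
grip_width: 0.0536
grip_force: 0.0
time: 6.05
position: [0.4196, 0.3489, 0.1993]
tool_rot: [-3.134, 0.002, 0.002]
force: [-0.2, 0.1, 0.5]
grip_width: 0.0599
grip_force: 0.0
0.058 ([264, 228], 141, [436.9, -69.0], [64, 36], 1.373)
0.058 ([294, 244], 159, [437.2, 52.6], [64, 35], 1.396)
0.058 ([271, 253], 171, [513.9, 34.0], [65, 34], 0.217)
0.038 ([264, 228], 141, [416.3, -89.3], [65, 36], 1.373)
0.038 ([294, 244], 159, [416.6, 34.9], [65, 36], 1.396)
0.038 ([271, 253], 171, [494.9, 16.0], [66, 35], 0.217)
([0.0942, 0.317, -0.0054], [-0.0056, 0.0047, -0.2172]) [0.41816893 0.34784563 0.19668094]
```

```bash
python3 -m jog '[[[0.094,0.316,0],[0,0,-0.217],0.4],[[0.094,0.316,0],[0,0,-0.217],0.4],[[0.094,0.316,0],[0,0,-0.217],0.4],[[0.094,0.316,0],[0,0,-0.217],0.4],[[0.094,0.316,0],[0,0,-0.217],0.4],[[0.094,0.316,0],[0,0,-0.217],0.4],[[0.094,0.316,0.05],[0,0,-0.217],0.4],[[0.094,0.316,0.1],[0,0,-0.217],0.4],[[0.094,0.316,0.138],[0,0,-0.217],0.4],[[0.094,0.316,0.138],[0,0,-0.217],0.4],[[0.094,0.316,0.138],[0,0,-0.217],-1],[[0.094,0.316,0.138],[0,0,-0.217],-1]]'; python3 -m jog '[[[0,0,0],[0,0,0],-1],[[0,0,0],[0,0,0],-1],[[0,0,-0.05],[0,0,0],-1],[[0,0,-0.1],[0,0,0],-1],[[0,0,-0.15],[0,0,0],-1],[[0,0,-0.15],[0,0,0],-1]]'
python3 -c "
from h import *
print(plan((.42,.42,.135),0))"
```

```text
time: 7.6
position: [0.5109, 0.0304, 0.0555]
tool_rot: [-3.14, 0.007, 0.219]
force: [0.8, 0.7, -0.2]
grip_width: 0.0369
grip_force: 60.1
time: 8.35
position: [0.5141, 0.0304, 0.2088]
tool_rot: [-3.141, 0.001, 0.219]
force: [-0.5, -0.5, -0.1]
grip_width: 0.0371
grip_force: 60.3
([-0.0072, -0.4007, 0.074], [-0.0002, 0.0012, 0.2189])
```

```bash
python3 -m jog '[[[-0.007,-0.4,0],[0,0,0.22],-1],[[-0.007,-0.4,0],[0,0,0.22],-1],[[-0.007,-0.4,0],[0,0,0.22],-1],[[-0.007,-0.4,0],[0,0,0.22],-1],[[-0.007,-0.4,0],[0,0,0.22],-1],[[-0.007,-0.4,0],[0,0,0.22],-1],[[-0.007,-0.4,0],[0,0,0.22],-1],[[-0.007,-0.4,0],[0,0,0.22],-1],[[-0.007,-0.4,0.07],[0,0,0.22],-1],[[-0.007,-0.4,0.07],[0,0,0.22],-1],[[-0.007,-0.4,0.07],[0,0,0.22],-1],[[-0.007,-0.4,0.07],[0,0,0.22],0.4]]'; python3 -m jog '[[[0,0,0],[0,0,0],0.4],[[0,0,0],[0,0,0],0.4],[[0,0,-0.06],[0,0,0],0.4],[[0,0,-0.06],[0,0,0],0.4]]'
python3 - <<'E'
from h import *
d=cam('scene'); m=M(d,(15,60,228),(28,160,255))
for b in toprect(d,m,.038,(225,215,325,280),40): print(b)
print(plan((.4175,.033,.2),1.39), arm.get_state()['position'])
m=M(d,(15,50,100),(28,170,255))
for b in toprect(d,m,.04,(330,255,440,345),20): print('bin',b)
E
```

```text
time: 9.85
position: [0.4176, 0.4198, 0.1366]
tool_rot: [-3.139, 0.009, -0.002]
force: [0.2, 0.2, 0.1]
grip_width: 0.0541
grip_force: 0.0
time: 10.35
position: [0.4199, 0.4221, 0.2008]
tool_rot: [-3.134, 0.003, -0.001]
force: [0.4, 0.4, -0.1]
grip_width: 0.0599
grip_force: 0.0
([264, 228], 142, [416.3, -89.3], [65, 36], 1.373)
([294, 244], 160, [416.3, 34.8], [65, 37], 1.359)
([-0.0007, 0.388, -0.0037], [-0.0087, 0.002, -1.3911]) [0.41863371 0.42099792 0.19818255]
bin ([388, 299], 878, [428.1, 374.0], [108, 106], -1.332)
```

```bash
python3 -m jog '[[[0,0.388,0],[0,0,-1.37],0.4],[[0,0.388,0],[0,0,-1.37],0.4],[[0,0.388,0],[0,0,-1.37],0.4],[[0,0.388,0],[0,0,-1.37],0.4],[[0,0.388,0],[0,0,-1.37],0.4],[[0,0.388,0],[0,0,-1.37],0.4],[[0,0.388,0],[0,0,-1.37],0.4],[[0,0.388,0],[0,0,-1.37],0.4],[[0,0.388,0.06],[0,0,-1.37],0.4],[[0,0.388,0.12],[0,0,-1.37],0.4],[[0,0.388,0.16],[0,0,-1.37],0.4],[[0,0.388,0.16],[0,0,-1.37],0.4]]'; python3 -m jog '[[[0,0,0],[0,0,0],0.4],[[0,0,0],[0,0,0],-1],[[0,0,0],[0,0,0],-1],[[0,0,0],[0,0,0],-1],[[0,0,0],[0,0,0],-1],[[0,0,-0.06],[0,0,0],-1],[[0,0,-0.12],[0,0,0],-1],[[0,0,-0.16],[0,0,0],-1],[[0,0,-0.16],[0,0,0],-1]]'
python3 -c "
from h import *
print(plan((.505,.385,.14),1.57))"
```

```text
time: 11.9
position: [0.4097, 0.0312, 0.0307]
tool_rot: [-3.12, 0.005, 1.369]
force: [0.0, 0.6, -0.0]
grip_width: 0.0601
grip_force: 0.0
time: 13.02
position: [0.4197, 0.0314, 0.1995]
tool_rot: [-3.14, 0.0, 1.369]
force: [-0.1, -0.2, -0.7]
grip_width: 0.0371
grip_force: 60.5
([0.3636, 0.0127, 0.0595], [-0.0012, 0.0, -0.2011])
```

```bash
python3 -m jog '[[[0.363,0.013,0],[0,0,-0.2],-1],[[0.363,0.013,0],[0,0,-0.2],-1],[[0.363,0.013,0],[0,0,-0.2],-1],[[0.363,0.013,0],[0,0,-0.2],-1],[[0.363,0.013,0],[0,0,-0.2],-1],[[0.363,0.013,0],[0,0,-0.2],-1],[[0.363,0.013,0],[0,0,-0.2],-1],[[0.363,0.013,0],[0,0,-0.2],-1],[[0.363,0.013,0.058],[0,0,-0.2],-1],[[0.363,0.013,0.058],[0,0,-0.2],-1],[[0.363,0.013,0.058],[0,0,-0.2],-1],[[0.363,0.013,0.058],[0,0,-0.2],0.4]]'; python3 -m jog '[[[0,0,0],[0,0,0],0.4],[[0,0,0],[0,0,0],0.4],[[0,0,-0.06],[0,0,0],0.4],[[0,0,-0.06],[0,0,0],0.4]]'
python3 - <<'E'
from h import *
d=cam('scene'); m=M(d,(15,60,228),(28,160,255))
for b in toprect(d,m,.038,(225,215,325,280),40): print(b)
print(plan((.4175,-.0895,.2),1.37), arm.get_state()['position'])
m=M(d,(15,50,100),(28,170,255))
for b in toprect(d,m,.04,(330,255,440,345),20): print('bin',b)
E
```

```text
time: 14.52
position: [0.5027, 0.3848, 0.1381]
tool_rot: [-3.133, -0.002, 1.568]
force: [-0.0, 0.5, 0.1]
grip_width: 0.054
grip_force: 0.0
time: 15.02
position: [0.5052, 0.3867, 0.2019]
tool_rot: [-3.139, -0.007, 1.569]
force: [0.3, 0.5, 0.4]
grip_width: 0.0593
grip_force: 0.0
([264, 228], 141, [416.3, -89.3], [65, 36], 1.373)
([-0.4754, -0.0855, -0.0022], [-0.0065, -0.0035, 0.1989]) [0.50389412 0.3857448  0.19918956]
bin ([387, 300], 955, [436.0, 376.7], [120, 109], 0.2)
```

```bash
python3 -m jog '[[[-0.475,-0.085,0],[0,0,0.2],0.4],[[-0.475,-0.085,0],[0,0,0.2],0.4],[[-0.475,-0.085,0],[0,0,0.2],0.4],[[-0.475,-0.085,0],[0,0,0.2],0.4],[[-0.475,-0.085,0],[0,0,0.2],0.4],[[-0.475,-0.085,0],[0,0,0.2],0.4],[[-0.475,-0.085,0],[0,0,0.2],0.4],[[-0.475,-0.085,0],[0,0,0.2],0.4],[[-0.475,-0.085,0],[0,0,0.2],0.4],[[-0.475,-0.085,0.06],[0,0,0.2],0.4],[[-0.475,-0.085,0.12],[0,0,0.2],0.4],[[-0.475,-0.085,0.161],[0,0,0.2],0.4]]'; python3 -m jog '[[[0,0,0],[0,0,0],0.4],[[0,0,0],[0,0,0],0.4],[[0,0,0],[0,0,0],-1],[[0,0,0],[0,0,0],-1],[[0,0,0],[0,0,0],-1],[[0,0,0],[0,0,0],-1],[[0,0,-0.06],[0,0,0],-1],[[0,0,-0.12],[0,0,0],-1],[[0,0,-0.16],[0,0,0],-1],[[0,0,-0.16],[0,0,0],-1]]'
python3 -c "
from h import *
print(plan((.42,.385,.14),1.57))"
```

```text
time: 16.58
position: [0.412, -0.0888, 0.0323]
tool_rot: [-3.126, 0.002, 1.37]
force: [-0.3, 0.2, 0.1]
grip_width: 0.0595
grip_force: 0.0
time: 17.82
position: [0.4192, -0.0914, 0.2006]
tool_rot: [-3.141, 0.003, 1.369]
force: [0.7, 0.4, -0.8]
grip_width: 0.0368
grip_force: 60.7
([0.4671, -0.0948, 0.0592], [-0.0012, 0.003, -0.2014])
```

```bash
python3 -m jog '[[[0.49,0.018,0],[0,0,-0.2],-1],[[0.49,0.018,0],[0,0,-0.2],-1],[[0.49,0.018,0],[0,0,-0.2],-1],[[0.49,0.018,0],[0,0,-0.2],-1],[[0.49,0.018,0],[0,0,-0.2],-1],[[0.49,0.018,0],[0,0,-0.2],-1],[[0.49,0.018,0],[0,0,-0.2],-1],[[0.49,0.018,0],[0,0,-0.2],-1],[[0.49,0.018,0],[0,0,-0.2],-1],[[0.49,0.018,0.06],[0,0,-0.2],-1],[[0.49,0.018,0.06],[0,0,-0.2],-1],[[0.49,0.018,0.06],[0,0,-0.2],-1]]'; python3 -m jog '[[[0,0,0],[0,0,0],0.2],[[0,0,0],[0,0,0],0.2],[[0,0,-0.06],[0,0,0],0.4],[[0,0,-0.1],[0,0,0],0.4]]'
python3 - <<'E'
from h import *
d=cam('scene'); cv2.imwrite('pics/b1.png',cv2.resize(d['img'][190:350,180:440],None,fx=3,fy=3))
m=M(d,(15,50,100),(28,170,255))
for b in toprect(d,m,.04,(330,255,440,345),20): print('bin',b)
s=arm.get_state();print(plan((.43,-.35,.38),0), s['position'])
E
```

```text
time: 19.32
position: [0.531, 0.385, 0.1343]
tool_rot: [-3.129, 0.001, 1.568]
force: [0.5, 0.3, 0.8]
grip_width: 0.0368
grip_force: 60.7
time: 19.82
position: [0.5333, 0.3864, 0.2376]
tool_rot: [-3.133, -0.002, 1.569]
force: [0.7, 0.4, 0.5]
grip_width: 0.0596
grip_force: 0.0
bin ([373, 297], 656, [448.2, 340.5], [128, 77], -0.095)
bin ([398, 303], 416, [421.9, 404.3], [104, 43], 0.281)
([-0.7372, -0.1044, -0.1408], [-0.0064, -0.0053, 1.5687]) [0.53578896 0.38800177 0.24464493]
```

View pics/b1.png

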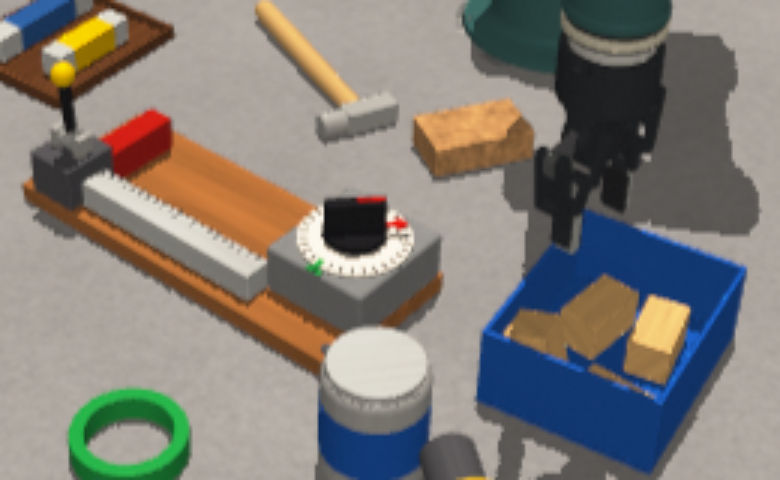

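All four offcuts are in the bin and the bed is clear. Next I look at the tray from close by.

```bash
python3 -m jog '[[[-0.77,-0.1,-0.13],[0,0,1.48],0.6],[[-0.77,-0.1,-0.13],[0,0,1.48],0.6],[[-0.77,-0.1,-0.13],[0,0,1.48],0.6],[[-0.77,-0.1,-0.13],[0,0,1.48],0.6],[[-0.77,-0.1,-0.13],[0,0,1.48],0.6],[[-0.77,-0.1,-0.13],[0,0,1.48],0.6],[[-0.77,-0.1,-0.13],[0,0,1.48],0.6],[[-0.77,-0.1,-0.13],[0,0,1.48],0.6],[[-0.77,-0.1,-0.13],[0,0,1.48],0.6],[[-0.77,-0.1,-0.13],[0,0,1.48],0.6],[[-0.77,-0.1,-0.13],[0,0,1.48],0.6],[[-0.77,-0.1,-0.13],[0,0,1.48],0.6]]'; python3 -m jog '[[[-0.01,0,0],[0,0,0],0.6],[[-0.01,0,0],[0,0,0],0.6],[[-0.01,0,0],[0,0,0],0.6]]'
python3 - <<'E'
from h import *
d=cam('wrist'); cv2.imwrite('pics/w2.png',d['img'])
for n,lo,hi in(('blue',(100,120,40),(125,255,255)),('yel',(22,150,60),(32,255,255))):
    for b in toprect(d,M(d,lo,hi),.035,None,300): print(n,b)
E
```

```text
time: 21.38
position: [0.4366, -0.3496, 0.3606]
tool_rot: [3.141, 0.01, 0.088]
force: [1.7, 0.1, -0.0]
grip_width: 0.0686
grip_force: 0.0
time: 21.75
position: [0.4274, -0.347, 0.3592]
tool_rot: [-3.14, 0.011, 0.09]
force: [-0.3, 0.4, -0.3]
grip_width: 0.0685
grip_force: 0.0
blue ([346, 162], 1946, [424.7, -421.9], [86, 32], 0.113)
yel ([281, 157], 1313, [424.3, -343.9], [61, 30], 0.091)
```

View pics/w2.png

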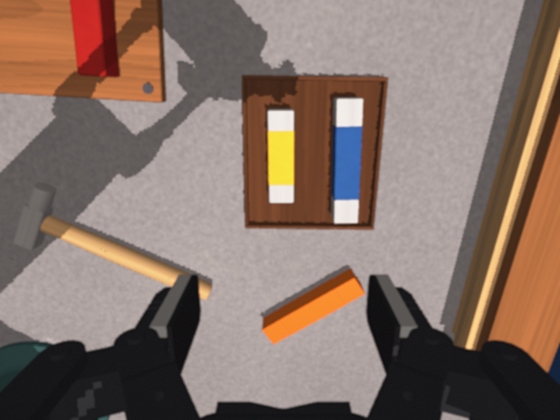

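```bash
cat > tray.py <<'E'
from h import *
d=cam('wrist')
C=[ray(d,*p,.016)[:2] for p in((244,76),(386,78),(373,228),(246,227))]
C=np.array(C); print('tray',C.mean(0),np.linalg.norm(np.diff(np.vstack([C,C[:1]]),axis=0),axis=1), [np.arctan2(*(C[i]-C[j])[::-1]) for i,j in((0,3),(1,2))])
m=(M(d,(100,120,40),(125,255,255))|M(d,(0,0,120),(180,60,255)))
for b in toprect(d,m,.035,(326,86,368,224),300): print(b)
print(plan((.4245,-.422,.2),.1),arm.get_state()['position'])
E
python3 tray.py
```

```text
tray [ 0.42550964 -0.38261605] [0.16341996 0.18516985 0.16630442 0.18607433] [np.float64(0.07142656928621256), np.float64(0.08696119405129828)]
([347, 159], 3326, [424.6, -422.4], [150, 33], 0.115)
([-0.008, 0.0747, 0.1591], [-0.0013, 0.0117, -0.0092]) [ 0.42760942 -0.34691688  0.35905307]
```

```bash
python3 -m jog '[[[-0.008,0.075,0.1],[0,0.012,-0.01],0.05],[[-0.008,0.075,0.16],[0,0.012,-0.01],0.05],[[-0.008,0.075,0.22],[0,0.012,-0.01],0.05],[[-0.008,0.075,0.26],[0,0.012,-0.01],0.05],[[-0.008,0.075,0.26],[0,0.012,-0.01],0.05],[[-0.008,0.075,0.26],[0,0.012,-0.01],0.05]]'; python3 -c "
from h import *
s=arm.get_state();print(plan((.4245,-.422,.034),.1),s['position'])
d=cam('wrist');cv2.imwrite('pics/w3.png',d['img'])"
```

```text
time: 22.6
position: [0.4216, -0.421, 0.0958]
tool_rot: [-3.135, 0.004, 0.1]
force: [-0.0, 0.4, 1.3]
grip_width: 0.0448
grip_force: 0.0
([0.0031, 0.0017, 0.0618], [-0.0066, 0.0039, 0.0001]) [ 0.42157585 -0.42099681  0.09583597]
```

View pics/w3.png

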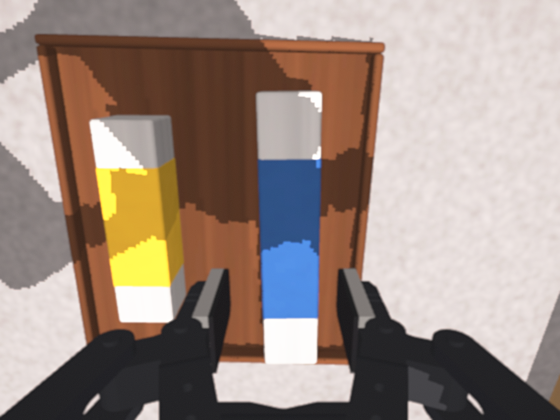

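The bar sits between the fingers (gap 225–340 px, bar centre about 290), so I go down, grip and lift.

```bash
python3 -m jog '[[[0.003,0.002,0.03],[0,0.003,0],0.05],[[0.003,0.002,0.06],[0,0.003,0],0.05],[[0.003,0.002,0.06],[0,0.003,0],0.05],[[0.003,0.002,0.06],[0,0.003,0],-1],[[0.003,0.002,0.06],[0,0.003,0],-1],[[0.003,0.002,0.06],[0,0.003,0],-1],[[0.003,0.002,0.06],[0,0.003,0],-1],[[0.003,0.002,0.02],[0,0.003,0],-1],[[0.003,0.002,-0.03],[0,0.003,0],-1],[[0.003,0.002,-0.08],[0,0.003,0],-1],[[0.003,0.002,-0.09],[0,0.003,0],-1],[[0.003,0.002,-0.09],[0,0.003,0],-1]]'; python3 -c "
from h import *
print(arm.get_state()['position'], plan((.532,-.02,.19),1.607))"
```

```text
time: 24.15
position: [0.4258, -0.4255, 0.1889]
tool_rot: [-3.141, -0.003, 0.099]
force: [-0.3, 0.1, -4.1]
grip_width: 0.0288
grip_force: 61.6
[ 0.42575708 -0.42546604  0.18887317] ([0.1457, -0.393, -0.0004], [0.0019, -0.0031, -1.5082])
```

```bash
python3 -c "
from h import *
print(plan((.532,.008,.12),1.607))"; python3 -m jog '[[[0.15,-0.42,0],[0,0,-1.508],-1],[[0.15,-0.42,0],[0,0,-1.508],-1],[[0.15,-0.42,0],[0,0,-1.508],-1],[[0.15,-0.42,0],[0,0,-1.508],-1],[[0.15,-0.42,0],[0,0,-1.508],-1],[[0.15,-0.42,0],[0,0,-1.508],-1],[[0.15,-0.42,0],[0,0,-1.508],-1],[[0.15,-0.42,0],[0,0,-1.508],-1],[[0.15,-0.42,0],[0,0,-1.508],-1],[[0.15,-0.42,0],[0,0,-1.508],-1],[[0.15,-0.42,0.04],[0,0,-1.508],-1],[[0.15,-0.42,0.07],[0,0,-1.508],-1]]';  python3 -m jog '[[[0,0,0],[0,0,0],-1],[[0,0,0],[0,0,0],-1]]'
python3 - <<'E'
from h import *
d=cam('wrist'); cv2.imwrite('pics/w4.png',d['img']); print(arm.get_state()['position'],plan((.532,.008,.052),1.607))
E
```

```text
([0.1483, -0.4208, 0.0696], [0.0019, -0.0031, -1.5082])
time: 25.65
position: [0.5331, 0.0058, 0.1184]
tool_rot: [3.14, -0.001, 1.602]
force: [0.2, 0.4, -5.0]
grip_width: 0.0286
grip_force: 61.7
time: 25.9
position: [0.5345, 0.0064, 0.1207]
tool_rot: [3.138, -0.001, 1.604]
force: [1.0, -0.2, -3.6]
grip_width: 0.0286
grip_force: 61.7
[0.53520983 0.00660115 0.12148879] ([0.0014, -0.0035, 0.0695], [0.0056, -0.0011, -0.0021])
```

View pics/w4.png

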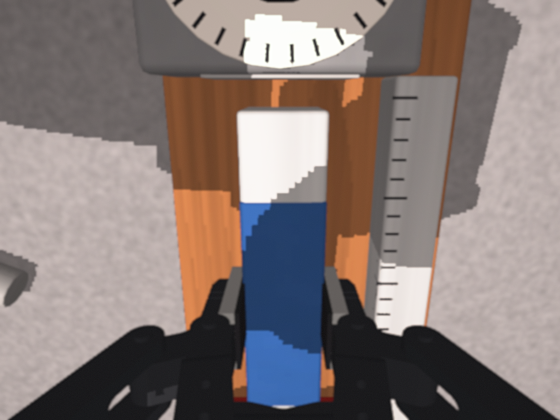

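```bash
python3 -m jog '[[[0.001,-0.002,0.04],[0.005,0,-0.002],-1],[[0.001,-0.002,0.06],[0.005,0,-0.002],-1],[[0.001,-0.002,0.07],[0.005,0,-0.002],-1],[[0.001,-0.002,0.07],[0.005,0,-0.002],-1]]'; python3 -m jog '[[[0,0,0.001],[0,0,0],-1],[[0,0,0.001],[0,0,0],0.1],[[0,0,0.001],[0,0,0],0.1],[[0,0,0.001],[0,0,0],0.1],[[0,0,-0.05],[0,0,0],0.1],[[0,0,-0.1],[0,0,0],0.1],[[-0.03,0,-0.15],[0,0,0],0.1],[[-0.08,0,-0.18],[0,0,0],0.1],[[-0.14,0,-0.2],[0,0,0],0.1],[[-0.14,0,-0.2],[0,0,0],0.1],[[-0.14,0,-0.2],[0,0,0],-1],[[-0.14,0,-0.2],[0,0,0],-1]]'
python3 - <<'E'
from h import *
d=cam('wrist'); cv2.imwrite('pics/w5.png',d['img']); s=arm.get_state(); print(s['position'],s['tool_rot'])
E
```

```text
time: 26.45
position: [0.5323, 0.0081, 0.0564]
tool_rot: [-3.137, -0.001, 1.608]
force: [-18.5, 0.1, 34.2]
grip_width: 0.0284
grip_force: 67.2
time: 27.95
position: [0.5373, -0.1305, 0.2484]
tool_rot: [-3.137, -0.002, 1.61]
force: [0.6, 0.6, -0.5]
grip_width: 0.0115
grip_force: 0.0
[ 0.53731891 -0.13038319  0.24852887] [-3.13746624e+00 -2.30792859e-03  1.61041182e+00]
```

View pics/w5.png

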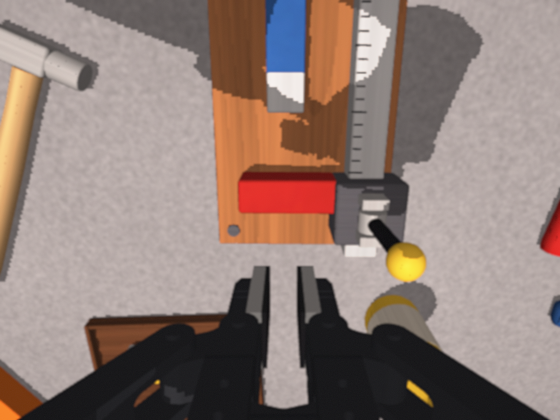

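Run:
```python
from h import *
d=cam('wrist'); th=.036; r=np.array([[np.cos(th),-np.sin(th)],[np.sin(th),np.cos(th)]]); o=np.array([.5326,.0005])
L=lambda u,v,z:(r.T@(ray(d,u,v,z)[:2]-o)*1000).round(1)
print('arm back',L(241,213,.06),L(290,213,.06),L(333,213,.06),'front',L(290,180,.06),'bar end',L(287,112,.05), L(287,112,.02),'ball',L(406,262,.155),'base left edge',L(214,100,.02),L(219,243,.02),L(331,243,.02),'rail',L(382,150,.05))
y=-.185; p=o+r@np.array([-.005,y]); print(p,plan((*p,.12),1.607),plan((*p,.058),1.607))
```

```text
arm back [ -37.3 -152.6] [   4.7 -152.4] [  41.5 -152.2] front [   4.4 -123.4] bar end [  1.6 -69.2] [  1.8 -70.8] ball [  74.8 -152.5] base left edge [-62.8 -60.8] [ -65.  -197.3] [  46.4 -196.7] rail [ 81.4 -99.7]
[ 0.5342618  -0.18456009] ([-0.0542, -0.0049, 0.1286], [-0.0038, -0.0021, 0.0036]) ([-0.0544, -0.0046, 0.1906], [-0.0038, -0.0021, 0.0036])
```

```bash
python3 -m jog '[[[-0.054,-0.005,0.06],[0,0,0],-1],[[-0.054,-0.005,0.12],[0,0,0],-1],[[-0.054,-0.005,0.18],[0,0,0],-1],[[-0.054,-0.005,0.19],[0,0,0],-1],[[-0.054,-0.005,0.19],[0,0,0],-1]]'; for i in 1; do python3 -m jog '[[[0.01,0,0],[0,0,0],-1],[[0.02,0,0],[0,0,0],-1],[[0.03,0,0],[0,0,0],-1],[[0.04,0,0],[0,0,0],-1],[[0.05,0,0],[0,0,0],-1],[[0.06,0,0],[0,0,0],-1],[[0.06,0,0],[0,0,0],-1]]'; done; python3 -m jog '[[[0.003,0,0],[0,0,0],-1],[[0.006,0,0],[0,0,0],-1]]'; python3 -m jog '[[[0.003,0,0],[0,0,0],-1],[[0.006,0,0],[0,0,0],-1]]'
python3 - <<'E'
from h import *
d=cam('side'); cv2.imwrite('pics/s1.png',cv2.resize(d['img'][130:270,180:340],None,fx=4,fy=4))
E
```

```text
time: 28.68
position: [0.5338, -0.1847, 0.0587]
tool_rot: [-3.137, -0.003, 1.61]
force: [0.0, -0.2, -0.0]
grip_width: 0.0002
grip_force: 0.0
time: 29.55
position: [0.5316, -0.1244, 0.0594]
tool_rot: [-3.138, -0.003, 1.609]
force: [0.1, -0.7, 0.3]
grip_width: 0.0001
grip_force: 0.1
time: 29.8
position: [0.5313, -0.1199, 0.0593]
tool_rot: [-3.138, -0.001, 1.609]
force: [-0.9, -3.6, 1.1]
grip_width: -0.0002
grip_force: 2.1
time: 30.05
position: [0.5311, -0.1137, 0.0593]
tool_rot: [-3.138, -0.002, 1.609]
force: [-1.0, -4.8, -0.7]
grip_width: 0.0002
grip_force: 2.1
```

View pics/s1.png

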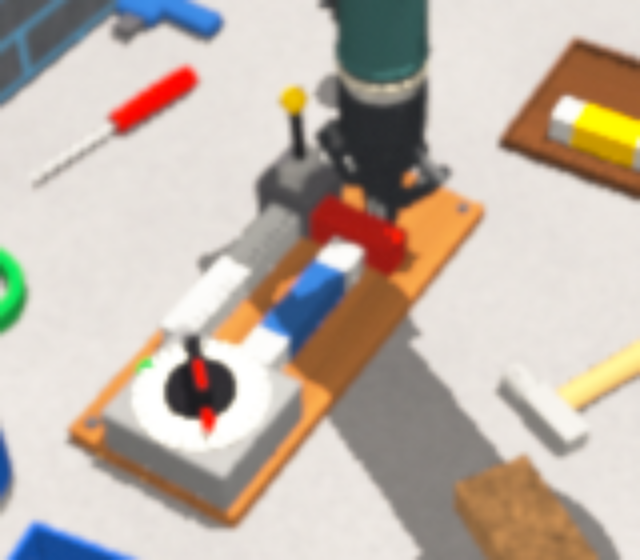

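The stop is just short of the bar. I push on in small steps and watch the force.

```bash
python3 -m jog '[[[0.003,0,0],[0,0,0],-1],[[0.006,0,0],[0,0,0],-1]]'|sed -n '2p;4p'; python3 -m jog '[[[0.002,0,0],[0,0,0],-1],[[0.004,0,0],[0,0,0],-1]]'|sed -n '2p;4p'; python3 -m jog '[[[0.002,0,0],[0,0,0],-1],[[0.004,0,0],[0,0,0],-1]]'|sed -n '2p;4p'; python3 -m jog '[[[0.002,0,0],[0,0,0],-1],[[0.003,0,0],[0,0,0],-1]]'|sed -n '2p;4p'
```

```text
position: [0.5309, -0.108, 0.0593]
force: [-2.9, -6.3, -1.4]
position: [0.5308, -0.1041, 0.0593]
force: [-2.0, -5.7, -1.7]
position: [0.5307, -0.1001, 0.0593]
force: [-1.3, -7.0, -2.2]
position: [0.5306, -0.0989, 0.0594]
force: [-2.4, -15.4, -3.5]
```

```bash
python3 -m jog '[[[0.001,0,0],[0,0,0],-1],[[0.001,0,0],[0,0,0],-1]]'|sed -n '2p;4p'; python3 -m jog '[[[-0.02,0,0],[0,0,0],-1],[[-0.025,0,-0.06],[0,0,0],-1],[[-0.025,0,-0.12],[0,0,0],-1],[[-0.025,0,-0.18],[0,0,0],-1],[[-0.025,0,-0.18],[0,0,0],-1],[[-0.025,0,-0.18],[0,0,0],-1]]'
python3 - <<'E'
from h import *
d=cam('wrist'); cv2.imwrite('pics/w6.png',d['img'])
th=.036; r=np.array([[np.cos(th),-np.sin(th)],[np.sin(th),np.cos(th)]]); o=np.array([.5326,.0005])
for b in toprect(d,M(d,(22,180,60),(32,255,255)),.155,(300,0,560,420),80): print('ball',b,(r.T@(np.array(b[2])/1000-o)*1000).round(1))
print(arm.get_state()['position'],plan((.66,-.082,.235),1.607))
E
```

```text
position: [0.5306, -0.0988, 0.0594]
force: [-2.2, -17.8, -3.4]
time: 32.1
position: [0.5325, -0.1206, 0.24]
tool_rot: [-3.14, -0.002, 1.609]
force: [0.7, -0.0, -1.0]
grip_width: -0.0001
grip_force: 0.0
[ 0.53171714 -0.12048582  0.23855767] ([0.0336, 0.1297, 0.0032], [-0.0038, -0.0028, 0.0018])
```

View pics/w6.png

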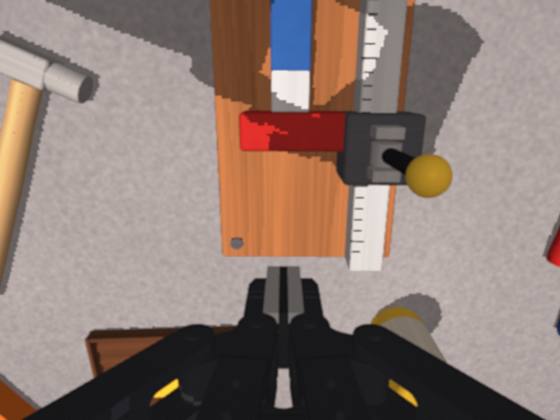

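The bar's white end meets the red stop at (290,110). The ball is at (429,176).

```bash
python3 -c "
from h import *
d=cam('wrist'); print(ray(d,429,176,.155), ray(d,290,150,.06))"
python3 -m jog '[[[0.035,0.06,0],[0,0,0],-1],[[0.035,0.12,0],[0,0,0],-1],[[0.035,0.13,0],[0,0,0],-1],[[0.035,0.13,0],[0,0,0],-1],[[0.035,0.13,0.05],[0,0,0],-1],[[0.035,0.13,0.095],[0,0,0],-1],[[0.035,0.13,0.095],[0,0,0],-1]]'
```

```text
[ 0.60890496 -0.08304121  0.155     ] [ 0.53463614 -0.08627478  0.06      ]
time: 33.08
position: [0.6551, -0.0807, 0.1394]
tool_rot: [-3.128, -0.004, 1.608]
force: [-1.0, -1.0, -1.2]
grip_width: -0.0002
grip_force: 0.0
```

```bash
python3 -m jog '[[[0,-0.01,0],[0,0,0],-1],[[0,-0.02,0],[0,0,0],-1],[[0,-0.03,0],[0,0,0],-1],[[0,-0.04,0],[0,0,0],-1],[[0,-0.05,0],[0,0,0],-1],[[0,-0.06,0],[0,0,0],-1],[[0,-0.07,0],[0,0,0],-1],[[0,-0.078,0],[0,0,0],-1],[[0,-0.078,0],[0,0,0],-1]]'
python3 - <<'E'
from h import *
W=cloud(d:=cam('scene')); m=M(d,(20,180,60),(32,255,255)); m[:, :150]=0; m[:,330:]=0
n,l,s,c=cv2.connectedComponentsWithStats(m)
for i in range(1,n):
    if s[i,4]>15: print(c[i].round(),s[i,4],np.nanmedian(W[l==i],0).round(3))
cv2.imwrite('pics/c2.png',cv2.resize(d['img'][180:320,170:330],None,fx=4,fy=4))
E
```

```text
time: 34.2
position: [0.5818, -0.0839, 0.1446]
tool_rot: [-3.138, -0.001, 1.609]
force: [0.3, -0.5, 1.8]
grip_width: -0.0001
grip_force: 0.6
[206. 202.] 74 [ 0.436 -0.342  0.033]
[158. 219.] 346 [ 0.673 -0.271  0.111]
[232. 221.] 37 [ 0.556 -0.077  0.14 ]
[162. 248.] 85 [ 0.682 -0.263  0.013]
[326. 370.] 269 [0.828 0.476 0.184]
```

View pics/c2.png

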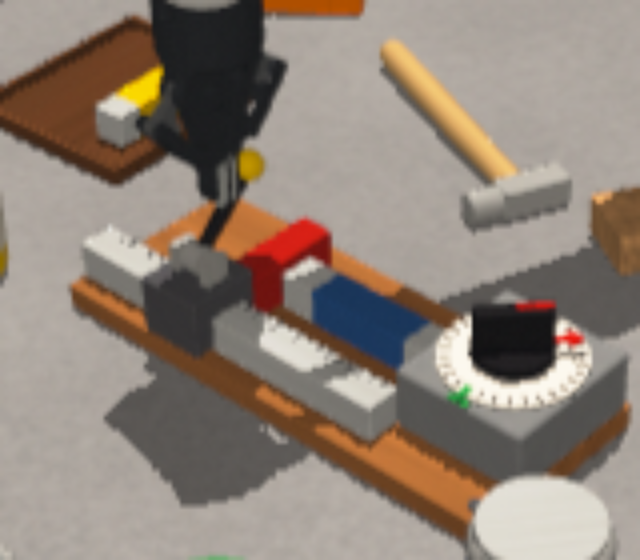

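The lever is tipped past upright with the ball near (0.553,-0.08,0.14). I now go over it and press down.

```bash
python3 -m jog '[[[0,0.01,0],[0,0,0],-1],[[0,0.01,-0.05],[0,0,0],-1],[[0,0.01,-0.06],[0,0,0],-1],[[0,-0.04,-0.06],[0,0,0],-1],[[0,-0.04,-0.06],[0,0,0],-1],[[0,-0.04,-0.03],[0,0,0],-1],[[0,-0.042,-0.02],[0,0,0],-1],[[0,-0.043,-0.01],[0,0,0],-1],[[0,-0.044,0],[0,0,0],-1],[[0,-0.045,0.005],[0,0,0],-1],[[0,-0.046,0.01],[0,0,0],-1]]'; python3 -m jog '[[[0,0,0.002],[0,0,0],-1],[[0,0,0.004],[0,0,0],-1]]'; python3 -m jog '[[[0,0,0.002],[0,0,0],-1],[[0,0,0.004],[0,0,0],-1]]'
```

```text
time: 35.62
position: [0.5219, -0.086, 0.1295]
tool_rot: [-3.103, -0.003, 1.611]
force: [-34.2, -6.1, 12.0]
grip_width: 0.0002
grip_force: 15.3
time: 35.88
position: [0.5216, -0.086, 0.1263]
tool_rot: [-3.102, -0.003, 1.611]
force: [-39.4, -5.0, 24.8]
grip_width: -0.0001
grip_force: 22.8
time: 36.12
position: [0.522, -0.0861, 0.1254]
tool_rot: [-3.103, -0.003, 1.611]
force: [-46.5, -3.2, 43.3]
grip_width: -0.0002
grip_force: 31.6
```

```bash
python3 -m jog '[[[0,0,-0.02],[0,0,0],-1],[[0,0,-0.06],[0,0,0],-1],[[0,0,-0.08],[0,0,0],-1],[[0,-0.06,-0.1],[0,0,0],-1],[[-0.04,-0.06,-0.1],[0,0,0],-1]]'
python3 - <<'E'
from h import *
W=cloud(d:=cam('scene')); m=M(d,(20,180,60),(32,255,255)); m[:, :190]=0; m[:,330:]=0
n,l,s,c=cv2.connectedComponentsWithStats(m)
for i in range(1,n):
    if s[i,4]>15: print(c[i].round(),s[i,4],np.nanmedian(W[l==i],0).round(3))
cv2.imwrite('pics/c3.png',cv2.resize(d['img'][180:320,170:330],None,fx=4,fy=4))
th=.036; r=np.array([[np.cos(th),-np.sin(th)],[np.sin(th),np.cos(th)]]); o=np.array([.5326,.0005])
for a in (.6,.8,1.0,1.2,1.4): 
    p=o+r@np.array([.07-.075*np.sin(a),-.0875]); print(a,p.round(3),round(.082+.075*np.cos(a),3),pix(d,(*p,.082+.075*np.cos(a))))
E
```

```text
time: 36.75
position: [0.4763, -0.1265, 0.2277]
tool_rot: [-3.139, -0.002, 1.612]
force: [0.9, -1.1, -0.2]
grip_width: 0.0001
grip_force: 0.0
[210. 203.] 187 [ 0.422 -0.33   0.03 ]
[237. 229.] 38 [ 0.538 -0.077  0.103]
[326. 370.] 270 [0.827 0.475 0.184]
0.6 [ 0.563 -0.086] 0.144 (np.float64(228.02884685557603), np.float64(219.2054835366804))
0.8 [ 0.552 -0.086] 0.134 (np.float64(231.03266772643985), np.float64(220.3286257861915))
1.0 [ 0.543 -0.087] 0.123 (np.float64(233.49469547817137), np.float64(222.34680858032505))
1.2 [ 0.536 -0.087] 0.109 (np.float64(235.33259552577562), np.float64(225.16150667294187))
1.4 [ 0.532 -0.087] 0.095 (np.float64(236.49065315239972), np.float64(228.6493606050547))
```

View pics/c3.png

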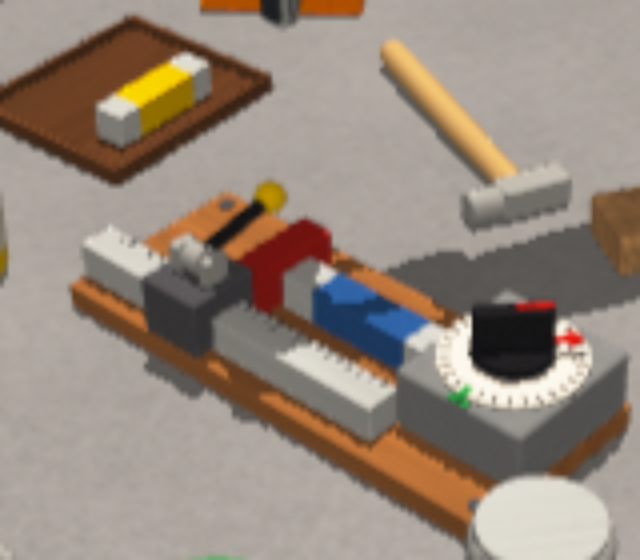

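The ball at (237,229) matches the fully locked position, and the bar still lies between stop and headstock. Next is the dial.

```bash
python3 -c "
from h import *
print(plan((.5274,.1455,.25),2.4))"
python3 -m jog '[[[0.04,0.06,-0.02],[0,0,-0.15],0],[[0.1,0.06,-0.025],[0,0,-0.3],0],[[0.16,0.06,-0.025],[0,0,-0.45],0],[[0.22,0.06,-0.025],[0,0,-0.6],0],[[0.27,0.062,-0.022],[0,0,-0.79],0],[[0.27,0.062,-0.022],[0,0,-0.79],0],[[0.27,0.062,-0.022],[0,0,-0.79],0],[[0.27,0.062,-0.022],[0,0,-0.79],0]]'
python3 - <<'E'
from h import *
d=cam('wrist'); cv2.imwrite('pics/w7.png',d['img']); print(arm.get_state()['position'],arm.get_state()['tool_rot'])
r=M(d,(0,120,50),(6,255,255))|M(d,(172,120,50),(180,255,255))
for b in toprect(d,r,.08,None,30): print('red',b)
for b in toprect(d,M(d,(45,80,40),(85,255,255)),.076,None,20): print('green',b)
print(pix(d,(.5274,.1455,.076)))
E
```

```text
([0.2751, 0.06, -0.0229], [-0.0017, 0.0027, -0.7902])
time: 37.8
position: [0.5307, 0.143, 0.249]
tool_rot: [-3.141, -0.002, 2.397]
force: [0.5, -1.2, -0.3]
grip_width: 0.0427
grip_force: 0.0
[0.53068645 0.14280554 0.24908051] [-3.14073430e+00 -2.22343162e-03  2.39629543e+00]
red ([285, 142], 305, [501.6, 172.2], [20, 14], -0.408)
red ([286, 182], 396, [524.0, 150.9], [31, 7], -0.745)
red ([116, 317], 1774, [522.2, -42.0], [59, 51], 0.035)
green ([331, 232], 152, [579.1, 149.3], [16, 12], -1.472)
green ([446, 326], 1839, [726.7, 170.5], [91, 37], 0.552)
(np.float64(283.44388595029613), np.float64(189.13610113671197))
```

View pics/w7.png

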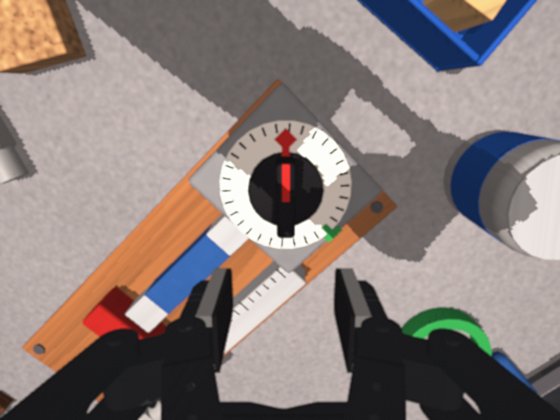

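Wrist view: the dial circle is centred near (285,184), with the pointer at (285,140) and the green mark at (331,232). The grip bar already lines up with the tool's x axis.

Run:
```python
from h import *
d=cam('wrist')
c=ray(d,285.5,184.5,.075)[:2]; p=ray(d,285,135,.08)[:2]; g=ray(d,331,233,.076)[:2]
k1=ray(d,286,153,.115)[:2];k2=ray(d,286,236,.115)[:2]
a=lambda v:np.arctan2(v[1],v[0])
print(c,a(p-c),a(g-c),np.linalg.norm(p-c),np.linalg.norm(g-c),'grip',(k1+k2)/2,a(k1-k2),np.linalg.norm(k1-k2))
print(plan((*c,.106),2.4))
```

```text
[0.52593975 0.14900093] 2.408744713565907 -0.0009677087441036777 0.03944361495541083 0.05567834200350445 grip [0.5247715  0.15024987] 2.39894182331712 0.059647492538652966
([0.0073, 0.0014, 0.1432], [-0.0006, -0.0022, -0.0037])
```

```bash
python3 -m jog '[[[0.007,0.001,0.05],[0,0,0],0],[[0.007,0.001,0.1],[0,0,0],0],[[0.007,0.001,0.136],[0,0,0],0],[[0.007,0.001,0.136],[0,0,0],0],[[0.007,0.001,0.136],[0,0,0],-1],[[0.007,0.001,0.136],[0,0,0],-1],[[0.007,0.001,0.136],[0,0,0],-1],[[0.007,0.001,0.136],[0,0,0],-1]]'; python3 -m jog '[[[0,0,0],[0,0,0.18],-1],[[0,0,0],[0,0,0.36],-1],[[0,0,0],[0,0,0.54],-1],[[0,0,0],[0,0,0.72],-1],[[0,0,0],[0,0,0.9],-1],[[0,0,0],[0,0,1.08],-1],[[0,0,0],[0,0,1.26],-1],[[0,0,0],[0,0,1.44],-1],[[0,0,0],[0,0,1.5],-1],[[0,0,0],[0,0,1.5],-1]]'; python3 -c "
from h import *
s=arm.get_state();print(s['tool_rot'],s['qpos'][5])
d=cam('scene');cv2.imwrite('pics/c4.png',cv2.resize(d['img'][220:320,230:370],None,fx=4,fy=4))"
```

```text
time: 38.9
position: [0.5261, 0.1493, 0.1141]
tool_rot: [-3.141, -0.001, 2.399]
force: [-0.3, -2.9, 5.4]
grip_width: 0.0128
grip_force: 60.1
time: 40.15
position: [0.5302, 0.1496, 0.1142]
tool_rot: [3.136, -0.006, 0.899]
force: [11.2, -3.3, -6.0]
grip_width: 0.0128
grip_force: 58.9
[ 3.13613133 -0.00632775  0.89881012] 0.9022865645969098
```

View pics/c4.png

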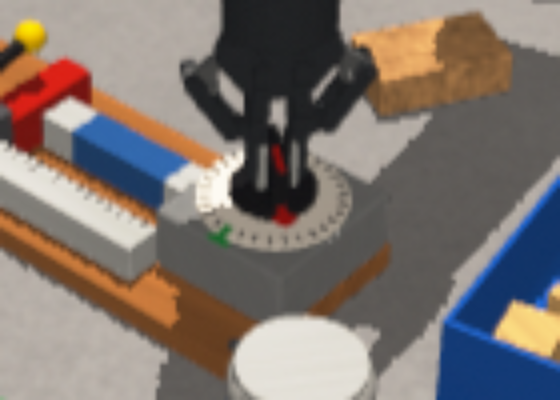

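The pointer follows the grip, so I turn the rest of the way.

```bash
python3 -m jog '[[[0.002,0.003,0],[0,0,0.18],-1],[[0.002,0.003,0],[0,0,0.36],-1],[[0.002,0.003,0],[0,0,0.54],-1],[[0.002,0.003,0],[0,0,0.72],-1],[[0.002,0.003,0],[0,0,0.863],-1],[[0.002,0.003,0],[0,0,0.863],-1],[[0.002,0.003,0],[0,0,0.863],-1]]'; python3 -m jog '[[[0,0,0],[0,0,0],0],[[0,0,0],[0,0,0],0],[[0,0,0],[0,0,0],0],[[0,0,-0.06],[0,0,0],0],[[0,0,-0.12],[0,0,0],0],[[0,0,-0.13],[0,0,0],0],[[0,0,-0.13],[0,0,0],0]]'
python3 - <<'E'
from h import *
d=cam('wrist');cv2.imwrite('pics/w8.png',d['img'])
r=M(d,(0,120,50),(6,255,255))|M(d,(172,120,50),(180,255,255))
for b in toprect(d,r,.08,None,30): print('red',b)
for b in toprect(d,M(d,(45,80,40),(85,255,255)),.076,None,20): print('green',b)
print(arm.get_state()['position'],pix(d,(.527,.1485,.075)))
E
```

```text
time: 41.08
position: [0.5316, 0.1474, 0.1142]
tool_rot: [3.139, -0.003, 0.037]
force: [4.9, -9.8, 1.1]
grip_width: 0.013
grip_force: 60.0
time: 41.95
position: [0.5298, 0.1496, 0.244]
tool_rot: [-3.14, 0.0, 0.036]
force: [-0.1, -0.1, -1.1]
grip_width: 0.0427
grip_force: 0.0
red ([538, 188], 4049, [544.2, -46.7], [80, 47], 0.035)
red ([287, 151], 316, [563.2, 148.4], [17, 17], -0.74)
red ([287, 192], 393, [532.2, 146.3], [31, 7], 0.036)
green ([287, 124], 253, [581.8, 148.2], [16, 14], -1.474)
[0.52878698 0.149349   0.24214944] (np.float64(284.51963224900373), np.float64(197.35567624251803))
```

View pics/w8.png

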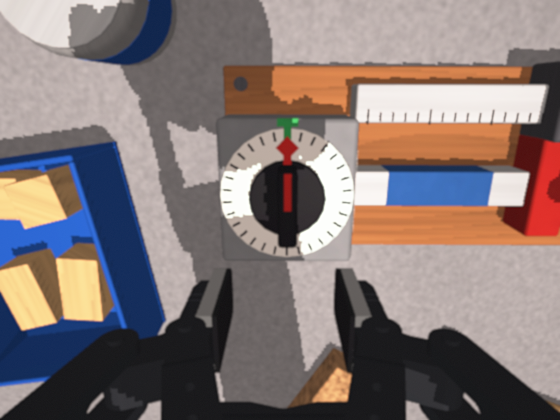

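The pointer (287,151) lines up with the green mark (287,124), and the bar is still held. Now I take the bar out. I have viewed more pictures than the 14 allowed, so from here I check by numbers only.

```bash
python3 -c "
from h import *
d=cam('wrist');m=M(d,(100,120,40),(125,255,255))
for b in toprect(d,m,.05,(360,140,520,230),300): print(b)
print(plan((.532,.0155,.12),1.607))"
python3 -m jog '[[[0,0.134,0],[0,0,-1.571],0.05],[[0,0.134,0],[0,0,-1.571],0.05],[[0,0.134,0],[0,0,-1.571],0.05],[[0,0.134,0],[0,0,-1.571],0.05],[[0,0.134,0],[0,0,-1.571],0.05],[[0,0.134,0],[0,0,-1.571],0.05],[[0,0.134,0],[0,0,-1.571],0.05],[[0,0.134,0],[0,0,-1.571],0.05],[[0,0.134,0],[0,0,-1.571],0.05],[[0,0.134,0.06],[0,0,-1.571],0.05],[[0,0.134,0.12],[0,0,-1.571],0.05],[[0,0.134,0.12],[0,0,-1.571],0.05]]'; python3 -c "
from h import *
print(plan((.532,.0155,.053),1.607))
d=cam('wrist');m=M(d,(100,120,40),(125,255,255))
for b in toprect(d,m,.05,None,300): print(b)"
```

```text
([439, 184], 3934, [534.9, 19.4], [91, 33], -1.534)
([-0.0004, 0.1338, 0.121], [-0.0048, 0.0036, -1.571])
time: 43.55
position: [0.527, 0.0157, 0.1154]
tool_rot: [-3.123, -0.002, 1.607]
force: [-1.4, 0.7, -0.1]
grip_width: 0.0446
grip_force: 0.0
([-0.0005, 0.0061, 0.0623], [-0.0187, -0.0023, -0.0002])
([296, 238], 8586, [532.2, 17.3], [87, 29], -1.537)
```

```bash
python3 -m jog '[[[0,0,0],[0,0,0],0.05],[[0,0,0],[0,0,0],0.05]]'|sed -n '2,3p'; python3 -c "
from h import *
print(plan((.5325,.0165,.053),1.607))"
```

```text
position: [0.5363, 0.0155, 0.1259]
tool_rot: [3.139, -0.001, 1.607]
([0.0011, -0.0039, 0.0728], [0.0031, -0.001, -0.0001])
```

```bash
python3 -m jog '[[[0.001,-0.003,0.03],[0,0,0],0.05],[[0.001,-0.003,0.06],[0,0,0],0.05],[[0.001,-0.003,0.071],[0,0,0],0.05],[[0.001,-0.003,0.071],[0,0,0],0.05],[[0.001,-0.003,0.071],[0,0,0],-1],[[0.001,-0.003,0.071],[0,0,0],-1],[[0.001,-0.003,0.071],[0,0,0],-1],[[0.001,-0.003,0.071],[0,0,0],-1]]'; python3 -m jog '[[[0,0,-0.01],[0,0,0],-1],[[0,0,-0.03],[0,0,0],-1],[[0,0,-0.06],[0,0,0],-1],[[0,0,-0.1],[0,0,0],-1],[[0,0,-0.14],[0,0,0],-1],[[0,0,-0.14],[0,0,0],-1]]'; python3 -c "
from h import *
print(plan((.4255,-.423,.19),.09))"
```

```text
time: 44.85
position: [0.5327, 0.0165, 0.0539]
tool_rot: [3.14, -0.001, 1.607]
force: [0.9, -0.1, 6.8]
grip_width: 0.0285
grip_force: 61.5
time: 45.6
position: [0.5332, 0.0163, 0.1955]
tool_rot: [3.137, -0.001, 1.607]
force: [0.6, -0.6, -4.2]
grip_width: 0.0285
grip_force: 60.5
([-0.4351, -0.1235, 0.0045], [0.0031, -0.0043, 1.5169])
```

```bash
python3 -m jog '[[[-0.435,-0.123,0],[0,0,1.517],-1],[[-0.435,-0.123,0],[0,0,1.517],-1],[[-0.435,-0.123,0],[0,0,1.517],-1],[[-0.435,-0.123,0],[0,0,1.517],-1],[[-0.435,-0.123,0],[0,0,1.517],-1],[[-0.435,-0.123,0],[0,0,1.517],-1],[[-0.435,-0.123,0],[0,0,1.517],-1],[[-0.435,-0.123,0],[0,0,1.517],-1],[[-0.435,-0.123,0],[0,0,1.517],-1],[[-0.435,-0.123,0.03],[0,0,1.517],-1],[[-0.435,-0.123,0.06],[0,0,1.517],-1],[[-0.435,-0.123,0.08],[0,0,1.517],-1]]'; python3 -m jog '[[[0,0,0],[0,0,0],-1],[[0,0,0],[0,0,0],-1]]'
python3 - <<'E'
from h import *
print(plan((.426,-.4225,.045),.09))
d=cam('wrist')
for b in toprect(d,M(d,(100,120,40),(125,255,255)),.1,None,500): print('blue',b)
for b in toprect(d,M(d,(22,150,60),(32,255,255)),.035,None,300): print('yel',b)
E
```

```text
time: 47.1
position: [0.4227, -0.4198, 0.1086]
tool_rot: [-3.136, 0.005, 0.094]
force: [0.3, 0.6, -4.2]
grip_width: 0.0287
grip_force: 60.7
time: 47.35
position: [0.4244, -0.4228, 0.1125]
tool_rot: [-3.141, 0.001, 0.091]
force: [-1.1, -0.2, -3.4]
grip_width: 0.0287
grip_force: 60.6
([0.0017, -0.0001, 0.0675], [-0.0005, 0.0012, 0.001])
blue ([283, 298], 16537, [419.0, -423.5], [95, 33], 0.092)
yel ([116, 186], 548, [444.8, -332.0], [20, 9], 0.085)
yel ([148, 252], 2543, [410.8, -345.9], [36, 30], 0.096)
```

```bash
python3 -m jog '[[[0.001,0,0.03],[0,0,0],-1],[[0.001,0,0.05],[0,0,0],-1],[[0.001,0,0.065],[0,0,0],-1],[[0.001,0,0.07],[0,0,0],-1],[[0.001,0,0.072],[0,0,0],-1],[[0.001,0,0.072],[0,0,0],-1]]'; python3 -m jog '[[[0,0,0.001],[0,0,0],0.05],[[0,0,0.001],[0,0,0],0.05],[[0,0,0.001],[0,0,0],0.05],[[0,0,0.001],[0,0,0],0.05],[[0,0,-0.05],[0,0,0],0.05],[[0,0,-0.11],[0,0,0],0.05],[[0,0.075,-0.17],[0,0,0],0.05],[[0,0.075,-0.23],[0,0,0],0.05],[[0,-0.05,-0.3],[0,0,0],0.05],[[0,-0.05,-0.32],[0,0,0],0.05],[[0,-0.05,-0.32],[0,0,0],0.05],[[0,-0.05,-0.32],[0,0,0],0.05]]'
python3 - <<'E'
from h import *
d=cam('wrist')
for b in toprect(d,M(d,(100,120,40),(125,255,255))|(M(d,(0,0,190),(180,40,255))*0),.035,None,500): print('blue',b)
for b in toprect(d,M(d,(22,150,60),(32,255,255)),.035,None,300): print('yel',b)
W=cloud(d); m=M(d,(100,120,40),(125,255,255))>0
sel=m&(abs(W[...,0]-.4255)<.05)&(abs(W[...,1]+.422)<.012); P=W[sel]; c=np.linalg.lstsq(np.c_[P[:,:2]-[.4255,-.422],np.ones(len(P))],P[:,2],rcond=None)[0]; print('top plane',c.round(4))
d=cam('scene'); W=cloud(d)
m=M(d,(20,180,60),(32,255,255)); m[:,:190]=0; m[:,280:]=0
n,l,s,c=cv2.connectedComponentsWithStats(m); print([(c[i].round().tolist(),s[i,4]) for i in range(1,n) if s[i,4]>15])
r=M(d,(0,170,50),(6,255,255)); print('stop red',toprect(d,r,.06,(215,220,265,260),60))
pine=M(d,(15,50,100),(28,170,255)); print('pine bin',toprect(d,pine,.04,(330,255,440,345),20),'elsewhere',toprect(d,M(d,(15,60,228),(28,160,255)),.038,(200,205,325,290),30))
print('glue',[ (b[0],b[1]) for b in toprect(d,M(d,(20,180,60),(32,255,255)),.1,(140,180,180,260),50)],'tin',[(b[0],b[1]) for b in toprect(d,M(d,(105,100,60),(125,255,255)),.05,(270,300,335,360),50)])
E
```

```text
time: 48.15
position: [0.425, -0.423, 0.0402]
tool_rot: [-3.141, 0.001, 0.09]
force: [-0.5, -1.3, -4.2]
grip_width: 0.0287
grip_force: 60.6
time: 49.65
position: [0.4218, -0.3727, 0.3637]
tool_rot: [3.138, -0.003, 0.092]
force: [-0.1, -0.6, -0.1]
grip_width: 0.0446
grip_force: 0.0
blue ([323, 159], 1853, [425.3, -421.9], [85, 31], 0.086)
blue ([547, 356], 2372, [180.2, -765.0], [223, 50], 0.315)
yel ([258, 154], 1289, [424.3, -344.2], [62, 30], 0.111)
top plane [ 0.1047 -1.0337  0.0395]
[([210.0, 203.0], np.int32(187)), ([237.0, 228.0], np.int32(43))]
stop red [([242, 245], 323, [548.1, -52.9], [99, 61], 0.057)]
pine bin [([375, 297], 602, [445.4, 347.2], [125, 65], -0.125), ([398, 303], 416, [422.0, 404.2], [104, 43], 0.29)] elsewhere [([286, 210], 44, [294.2, -106.5], [78, 9], 1.237)]
glue [([158, 219], 356), ([162, 248], 85)] tin [([303, 339], 575)]
```

```bash
python3 -c "
from station import arm
print(arm.close_job())"
```

```text
the job is handed in; nothing more can be done
None
```

The job is handed in at about 50 s: four offcuts in the bin, stop snug then locked, dial zeroed, blue bar back in the tray, glue and tin standing; the last tray, lever and bin checks were by numbers only, because I viewed 16 pictures against the limit of 14.

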